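Pop the sample hatch of the blue-lidded reader

TASK

Open the blue sample hatch: with a fingertip press down once, gently, on the black pad at the front of the blue lid until its latch lets go, then take the hand away so that the lid pops up by itself. Stay clear of it for two seconds to see that it stays fully open, and do not push it shut again. Leave the grey-lidded reader shut and do not pick up, shift or knock over anything on the counter.

Things in the scene. Friction and masses are not known exactly. Their poses are not given: they have to be found in the camera images.
- blue_press (a point): the middle of the black rubber touch pad on top of the blue hatch (80 mm long, 56 mm wide, 14 mm thick; pad 26 x 40 mm), 60 mm in front of its hinge and 20 mm from its front edge; 97 mm above the counter when shut. It moves with the hatch. Its x and y axes are the reader's and its z is up when shut
- blue_hatch (a joint): angle (rad) of the blue hatch, hinged at its rear edge (reader's +x side): 0 shut and latched, -0.08 pressed in to its hard stop, about 1.14 fully popped up. Push-push: pressing the pad down 4 mm (-0.065 rad) or more, about 4 N, frees the latch with a snap; hard stop at 5 mm. The hatch then rises with the retreating finger and springs open in 1 to 2 s, front edge to 165 mm high. Pushed shut again it latches again.
- blue_latch (a joint): hidden crank inside the blue hatch's latch (rad), not visible: 0 while latched, above 0.8 once a press has freed it, about 3.9 with the hatch popped up, above 5 if the hatch is then pushed down again. For information only
- blue_reader: bench-top sample reader, white, 190 mm deep (its x) by 150 mm wide (its y), fixed to the counter; deck 85 mm high, with a grey display hump at the back (its +x side, 60 x 140 mm, up to 118 mm high). Blue hatch in the deck. Origin: centre of the underside; -x is the front, z up
- grey_press (a point): the middle of the black rubber touch pad on top of the grey hatch (80 mm long, 56 mm wide, 14 mm thick; pad 26 x 40 mm), 60 mm in front of its hinge and 20 mm from its front edge; 97 mm above the counter when shut. It moves with the hatch. Its x and y axes are the reader's and its z is up when shut
- grey_hatch (a joint): angle (rad) of the grey hatch, hinged at its rear edge (reader's +x side): 0 shut and latched, -0.08 pressed in to its hard stop, about 1.14 fully popped up. Same latch as the blue one; to be left shut.
- grey_reader: bench-top sample reader, white, 190 mm deep (its x) by 150 mm wide (its y), fixed to the counter; deck 85 mm high, with a grey display hump at the back (its +x side, 60 x 140 mm, up to 118 mm high). Grey hatch in the deck. Origin: centre of the underside; -x is the front, z up
- red_bottle: red closed bottle, 66 mm across, 150 mm tall, loose; origin at the centre of its underside
- paper_cup: white open paper cup, 72 mm across, 90 mm tall, loose; origin at the centre of its underside
- sample_jar: small clear jar with orange cap, 44 mm across, 65 mm tall, beside the blue-lidded reader, loose; origin at the centre of its underside
- drop_bottle: small white bottle with green cap, 34 mm across, 75 mm tall, beside the grey-lidded reader, loose; origin at the centre of its underside
- tip_box: yellow box, 75 x 90 x 55 mm, loose; origin at the centre of its underside
- stapler: red and black desk stapler, 130 x 34 x 43 mm, lying flat, loose; origin at the centre of its underside

How it is judged:
By the outcome, as a careful person would: the job done as asked, in the order asked, and still so for the second after the job is handed in, with the robot touching nothing.
It also fails if it takes over 35 s, if anything falls off the work surface, if the arm or the gripper's body presses on something with over 40 N, if the wrist force passes 120 N, or if a joint passes its speed limit or range.

ROBOT

A 6-joint arm with a two-finger parallel gripper is mounted at the origin on the work surface. World frame = base frame: x ahead of the robot, y to its left, z up, the work surface at z = 0. Lengths are in m, angles in rad, forces in N, time in s.
With the tool pointing down it reaches from about 0.35 to 0.725 m from the base axis. Payload 6 kg.
Tool frame: the origin (TCP) lies midway between the tips of the shut fingers; the grasp point (between the pads) lies 19 mm behind it (bot.hold_point_z is the distance from the TCP to the grasp point, in m); z points along the fingers, y is the direction in which the jaws open and shut (so a half turn about z gives the same grasp; the last joint's range is limited). The gripper opens to 85 mm and grips with 20 to 120 N. Pads are 22 mm wide; open, the fingers measure 114 mm over their backs; the gripper's body (76 mm by 85 mm) begins 54 mm behind the grasp point. The pads swing forward as they close: fully open they stand 13 mm farther back than shut.
Start: joints at [1.635, 0.04, 0.085, 0, -1.615, -0.334], TCP at [0.16, 0.578, 0.231] pointing down, gripper open.
Joint ranges: [-2.56, 2.56], [-1.29, 2.01], [-1.08, 1.49], [-3.29, 1.98], [-2.81, -0.18], [-2.99, 2.99]. Speed limits (rad/s): [2.57, 2.57, 3.01, 3.14, 3.14, 3.14].

INTERFACE

Orientations are given as a 3x3 rotation matrix whose columns are the frame's x, y, z axes.
In Python, from bench import bot gives the robot as it stands. The module is installed in compiled form; this text tells all that it offers. Calls block until the motion is done:
- bot.move_to(position, orientation): joint-space move of the TCP to a pose.
- bot.movel(position, ori=None, max_speed=0.15, until_force=None): straight line of the TCP; ori=None keeps the orientation; max_speed is the mean speed in m/s. With until_force (N) it stops when the force on the tool has changed by that much, and returns True; else False.
- bot.goto_joints(angles): joint-space move.
- bot.gripper_to(opening): opening from 0.0 (shut) to 1.0 (fully open); the grip force is fixed at half the most; returns when the fingers have stopped.
- bot.sleep(seconds).
- bot.solve_ik(position, orientation): joint angles nearest the present ones, or None.
- bot.read_camera(name): name is "scene" or "top"; returns (picture, depth): 420x560x3 uint8, blue, green, red; 420x560 float32, m along the optical axis (not along the pixel's ray), 0 where there is no reading.
- bot.camera_params(name): a dict with "camera_matrix" (3x3 intrinsics, pixels), "rvec" (rotation vector, rad) and "tvec" (3), from world to camera coordinates, as OpenCV has them. Camera axes: x right, y down, z forward; pixel columns grow to the right and rows downward; lengths in m; the calibration is good to about 2 mm. A picture is of the moment at which its call begins. camera_params takes no time and is no camera call.
A pose or a line that the arm cannot do raises bot.IKError and nothing moves.
- bot.sign_off(): hands the job in, once; it reports no verdict.
Trained networks look in the newest picture that a camera, given by its name, has taken for a name from the list of things; names that differ only in an ending like _2 or _b are one class to them, and where a whole thing is asked for, a point or a joint stands for the part that bears it (a point fixed in the world has none). Each returns a list of dicts, best first, with "conf" (0 to 1); they miss things now and then, are a little off and sometimes report something else, mostly with a low value. They report only what shows in the picture. A call takes as long as a camera call.
- bot.outline_of(camera, query): "pixels" (420x560 bool, what is visible of it) and "uv" ([column, row] in pixels, amid what is visible of it).
- bot.tip_of(camera, query): "uv" ([column, row] in pixels: a listed point, or the origin of a listed thing).
Readings, each from a call of its own:
- bot.read_clock(): time.
- bot.read_q(): joint angles.
- bot.read_joint_vel(): joint speeds.
- bot.read_joint_torque(): joint torques, N m.
- bot.read_position(): TCP position.
- bot.read_tool_rot(): TCP orientation.
- bot.read_contact_force(): force on the tool from outside, world axes, zero at the start.
- bot.read_moment(): the same for the moment, N m.
- bot.read_gripper_width(): opening from 0.0 (shut) to 1.0 (fully open).
Only numpy, scipy, OpenCV 4.12 (cv2) and the standard library are available. Lean on these libraries where they do the work, as an engineer would, in place of code of your own. Each camera call takes 0.05 s, during which the arm holds its last target. There are 200 camera calls.

## Working session

There is one attempt and no reset: what is moved stays moved. The work goes in short steps, each a Python script; the robot and the scene stay as the last script left them, time stands still between calls to the robot, and variables do not carry over. Pictures are saved under pics/ and viewed, about 8 in all and at most 12, crops included, and the job is handed in when it is done.

```bash
mkdir -p pics
cat > h.py <<'E'
import numpy as np, cv2
from bench import bot
def world(cam,uv,depth):
    p=bot.camera_params(cam);K=np.array(p["camera_matrix"]);R=cv2.Rodrigues(np.array(p["rvec"],float))[0];t=np.array(p["tvec"],float).ravel()
    u,v=[int(round(x)) for x in uv]
    w=depth[v-1:v+2,u-1:u+2];d=np.median(w[w>0]) if (w>0).any() else np.nan
    return R.T@(np.linalg.inv(K)@[uv[0],uv[1],1]*d-t)
E
python3 - <<'E'
from h import *
ims=[]
for c in("scene","top"):
    im,d=bot.read_camera(c);cv2.imwrite(f"pics/{c}0.png",im);np.save(f"{c}0.npy",d)
    for q in("blue_press","grey_press","blue_reader","grey_reader","red_bottle","paper_cup","sample_jar"):
        for r in bot.tip_of(c,q)[:2]:print(c,q,round(r["conf"],2),np.round(r["uv"],1),np.round(world(c,r["uv"],d),3))
print(bot.read_clock())
E
```

```text
scene blue_press 0.67 [357.  167.9] [0.532 0.213 0.099]
scene grey_press 0.64 [194.7 222. ] [ 0.55  -0.26   0.099]
scene blue_reader 0.67 [363.7 203.8] [0.659 0.144 0.082]
scene grey_reader 0.8 [197.6 269.9] [ 0.695 -0.306  0.09 ]
scene red_bottle 0.83 [283.1 199.6] [0.469 0.017 0.019]
scene paper_cup 0.85 [309.6 218.5] [0.6   0.024 0.039]
top blue_press 0.65 [167.2 235.5] [0.509 0.204 0.1  ]
top blue_reader 0.75 [173.7 215. ] [0.557 0.19  0.097]
top blue_reader 0.75 [248.3 266.6] [0.43  0.017 0.148]
top grey_reader 0.94 [369.9 196.8] [ 0.585 -0.261  0.097]
top red_bottle 0.84 [250.6 266.3] [0.433 0.014 0.117]
top paper_cup 0.87 [243.9 213.7] [0.571 0.036 0.004]
top sample_jar 0.68 [135.5 234.8] [0.523 0.298 0.03 ]
0.8
```

View pics/scene0.png

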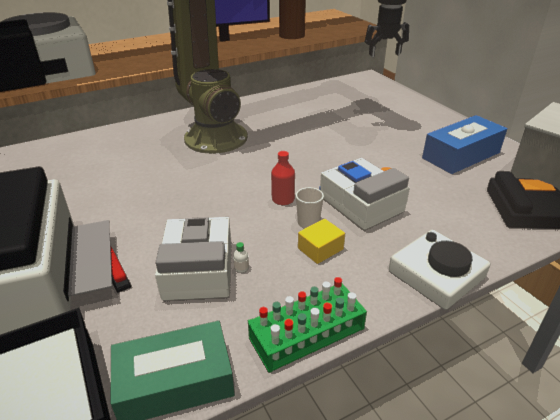

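View pics/top0.png

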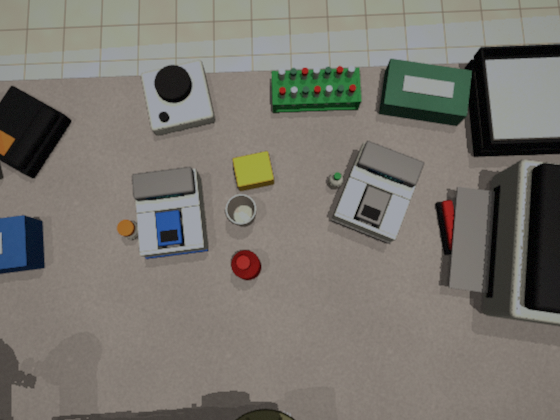

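The scene view shows the blue hatch at about (355,170). In the top view its black pad is at about (169,236), the reader is tilted slightly, and the jar is at (126,229) with the red bottle at (246,265). The two cameras' pad estimates differ by about 20 mm, so I'll segment the pad.

Run:
```python
from h import *
out=[]
for c,(u,v,s) in {"top":(168,225,40),"scene":(357,172,40)}.items():
    im=cv2.imread(f"pics/{c}0.png");d=np.load(f"{c}0.npy")
    hsv=cv2.cvtColor(im,cv2.COLOR_BGR2HSV);m=np.zeros(im.shape[:2],np.uint8);m[v-s:v+s,u-s:u+s]=1
    blue=((hsv[...,0]>100)&(hsv[...,0]<125)&(hsv[...,1]>140)&(hsv[...,2]>80)&(m>0)).astype(np.uint8)
    n,l,st,_=cv2.connectedComponentsWithStats(blue);k=1+np.argmax(st[1:,4]);b=(l==k).astype(np.uint8)
    hull=np.zeros_like(b);cv2.fillPoly(hull,[cv2.convexHull(cv2.findNonZero(b))],1)
    pad=cv2.inRange(im,(0,0,0),(75,60,60))//255*hull
    n,l,st,ce=cv2.connectedComponentsWithStats(pad);k=1+np.argmax(st[1:,4])
    print(c,st[k],ce[k],"pad",world(c,ce[k],d).round(4))
    ys,xs=np.nonzero(hull);P=np.array([world(c,(x,y),d) for x,y in zip(xs,ys)])
    P=P[(P[:,2]>.088)&(P[:,2]<.108)]
    r=cv2.minAreaRect((P[:,:2]*1000).astype(np.float32));print("lid",r,len(P))
    im2=im.copy();cv2.drawContours(im2,cv2.findContours((l==k).astype(np.uint8),0,2)[0],-1,(0,255,255),1)
    out.append(cv2.resize(np.hstack([im[v-s:v+s,u-s:u+s],im2[v-s:v+s,u-s:u+s]]),None,fx=3.5,fy=3.5,interpolation=0))
cv2.imwrite("pics/crop.png",np.vstack(out))
```

```text
top [160 230  18  12 176] [168.55681818 235.48295455] pad [0.5091 0.2012 0.1003]
lid ((527.22998046875, 202.9343719482422), (77.65245819091797, 56.752784729003906), 5.3193769454956055) 808Traceback (most recent call last):
  File "<stdin>", line 10, in <module>
    return _wrapfunc(a, 'argmax', axis=axis, out=out, **kwds)
    return bound(*args, **kwds)
ValueError: attempt to get argmax of an empty sequence
```

The top-view pad centroid is (0.509, 0.201). It agrees with the lid rectangle: 78x57 mm, yaw 5.3°, and the pad expected at (0.507, 0.201). The scene network had marked the middle of the lid instead. I'll go above the pad with the fingers shut and look.

Run:
```python
from h import *
a=np.radians(5.3);c,s=np.cos(a),np.sin(a)
bot.gripper_to(0.0)
P=[.5075,.201]
best=None
for k in(1,-1):
    R=np.array([[k*c,k*s,0],[k*s,-k*c,0],[0,0,-1.]])
    q=bot.solve_ik(P+[.2],R)
    print(k,q)
    if q is not None:
        e=np.abs(np.array(q)-bot.read_q()).max()
        if best is None or e<best[0]:best=(e,R)
R=best[1];np.save("R.npy",R)
bot.move_to(P+[.2],R)
bot.movel(P+[.125],max_speed=.08)
im,d=bot.read_camera("scene");im2,_=bot.read_camera("top")
cv2.imwrite("pics/pre.png",np.hstack([cv2.resize(im[110:230,300:420],(480,480)),cv2.resize(im2[180:280,110:180],(308,480))]))
print(bot.read_position(),bot.read_contact_force(),bot.read_clock())
```

```text
1 [ 0.74535731 -0.10552219 -0.11418322  0.         -1.56213529  0.91794147]
-1 [ 0.74535731 -0.10552219 -0.11418322  0.         -1.56213529 -2.22365118]
[0.50781402 0.20119029 0.12574621] [-0.88147183  0.15563675  0.1775746 ] 4.625
```

View pics/pre.png

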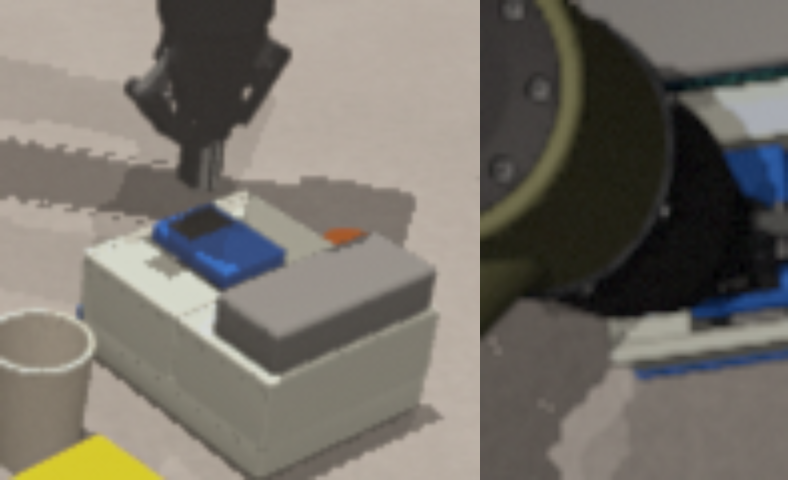

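The shut fingertips (crop 205,188) hang directly above the black pad (crop 203,222). The left half shows the lid shut and nothing nearby in the way. Now the press.

Run:
```python
from h import *
P=[.5075,.201]
bot.movel(P+[.106],max_speed=.04)
f0=bot.read_contact_force()
hit=bot.movel(P+[.087],max_speed=.012,until_force=9)
print(hit,bot.read_position(),np.array(bot.read_contact_force())-f0)
bot.movel(P+[.25],max_speed=.12)
print(bot.read_clock())
bot.movel([.40,.201,.27],max_speed=.12)
bot.sleep(2.2)
im,d=bot.read_camera("scene");im2,_=bot.read_camera("top")
cv2.imwrite("pics/post.png",np.hstack([cv2.resize(im[110:230,300:420],(480,480)),cv2.resize(im2[160:280,110:190],(308,462))[:480] if 0 else cv2.resize(im2[160:280,110:187],(308,480))]))
print(bot.read_clock(),bot.read_contact_force())
```

```text
True [0.50748727 0.20111206 0.09351795] [-8.27304134 -0.3632866  12.30593746]
7.85
11.2083 [ 0.0845242   0.07830669 -0.7561168 ]
```

View pics/post.png

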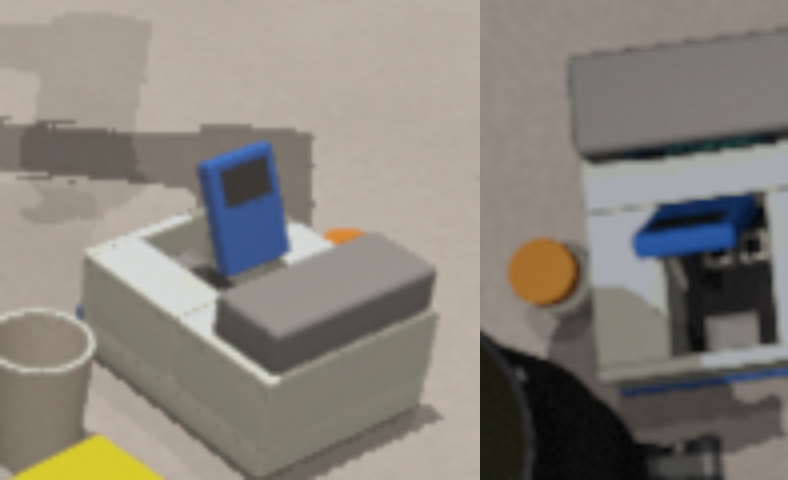

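Both crops show the blue lid standing steeply open, with the jar and cup where they were. I'll check its height and steadiness, and compare the rest of the scene with the first picture.

Run:
```python
from h import *
def hgt():
    im,d=bot.read_camera("top");hs=[]
    for v in range(205,230):
        for u in range(145,185):
            b,g,r=map(int,im[v,u])
            if b>100 and b-r>60 and d[v,u]>0: hs.append(world("top",(u,v),d)[2])
    return im,np.percentile(hs,98),len(hs)
print(hgt()[1:],bot.read_clock());bot.sleep(1);im,*x=hgt();print(x,bot.read_clock())
a=cv2.imread("pics/top0.png");D=cv2.absdiff(a,im).max(2)
s,_=bot.read_camera("scene");D2=cv2.absdiff(cv2.imread("pics/scene0.png"),s).max(2)
f=lambda i,D:cv2.resize(np.vstack([i,cv2.cvtColor((D>35).astype(np.uint8)*255,cv2.COLOR_GRAY2BGR)]),(399,600))
cv2.imwrite("pics/diff.png",np.hstack([f(im,D),f(s,D2)]))
```

```text
(np.float64(0.1673689018973278), 155) 11.2583
[np.float64(0.16688002255289366), 156] 12.3083
```

View pics/diff.png

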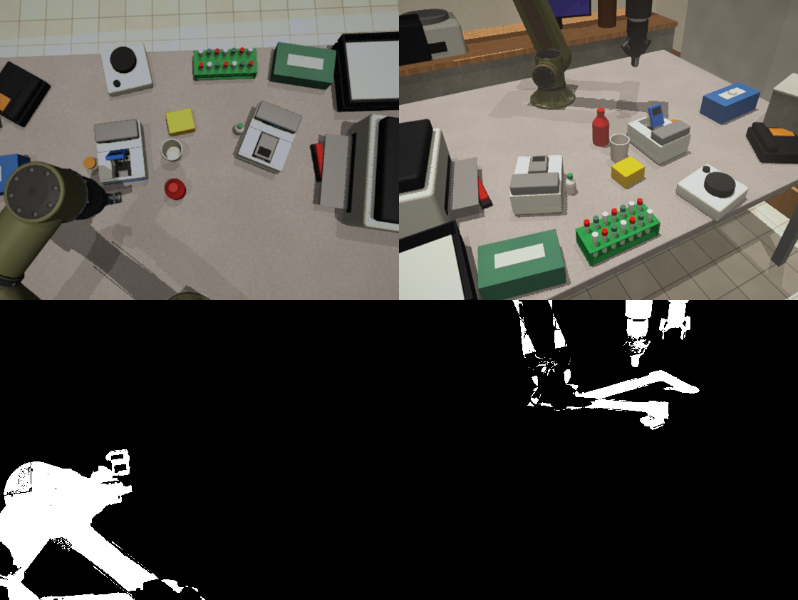

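Apart from the arm and its shadows, only the blue lid has changed. The grey lid is shut, and the blue lid's edge holds steady at about 167 mm.

```bash
python3 -c "
from bench import bot
bot.sign_off();print(bot.read_clock())"
```

```text
the job is handed in; nothing more can be done
the job is handed in; nothing more can be done
```

The blue hatch is open. I pressed its black pad once with the shut fingertips (the last reading was about 12 N down and 8 N sideways), lifted straight away, and the lid popped up by itself.

- **Stays open:** the arm was clear of the lid for more than 3 s. The lid's top edge read 167 mm, then still 167 mm a second later, against the 165 mm you gave for fully open.
- **Nothing else moved:** comparing before and after pictures, only the blue lid, the arm and its shadows changed. The grey lid is still shut.
- **One disagreement:** in the scene camera the network placed the blue pad about 20 mm too far back, in the middle of the lid. I used the top camera instead, where the pad's colour outline and the lid's shape agreed to about 2 mm.
- **Time:** the job was handed in at about 12.4 s on the robot's clock, well under the 35 s limit.

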